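# Right a fallen jar and take its lid temperature

## Task

The honey jar with the red dot on its white lid has toppled over in its lane on the white wire deck: stand it upright again on the deck between the rails and let go of it, then take the blue thermometer out of its stand and hold it upright with its copper tip on the red dot, pressing lightly so that the sprung tip is pushed in about halfway (neither just touching nor fully in, never hard). Finish while holding it there: do not let go of the thermometer. Leave the neighbouring jars and everything else on the counter where they are.

Things in the scene. Friction and masses are not known exactly. Their poses are not given: they have to be found in the camera images.
- jar: Honey-coloured square glass jar, body 54 x 54 x 68 mm, round lid 48 mm across on top, 84 mm high in all, 280 g. Origin: centre of its underside; z from base to lid, x and y square to its sides. Lies on a flat side in the lane, lid pointing to the robot's left (+y within 25 degrees). Can be gripped across two flat sides. Tilted under 30 degrees on a bottom edge it settles upright by itself.
- jar_dot (a point): Centre of the red dot (12 mm across) on the top face of the honey jar's white lid, 84 mm above the jar's base and 10 mm off the lid's centre, towards the jar's +x. Its z axis is the jar's.
- lane: Fixed white deck with fine wires: 150 mm (its x) by 380 mm (its y, the lane's length, roughly towards the robot), top surface 12 mm above its origin. A 5 mm thick steel rail, top 18 mm above the origin, runs along each long side, 70 to 75 mm from the centre line. Origin at the centre of its underside, on the work surface. Three jars stand on it in any order, about 120 mm apart.
- probe: Thermometer, 90 g: blue handle 26 mm (x) by 22 mm (y) and 70 mm high, yellow disc on top; below it a steel stem 9 mm thick reaching 40 mm down, then a sprung copper tip 10 mm across. Origin at the centre of the handle's underside, z up along the handle. Starts in its stand, handle resting on the stand's top face; lifting it 65 mm draws it clear.
- probe_tip (a point): Centre of the flat end of the thermometer's copper tip: 58 mm below the thermometer's origin when the tip is free, up to 14 mm less as it is pushed in.
- plunger (a joint): How far the copper tip is pushed in: 0 free, 0.014 m fully in. Spring: 0.6 N at the start of travel, rising 0.3 N per mm, 4.8 N fully in.
- stand: Fixed grey block 75 x 75 x 75 mm with a round hole 17 mm wide and 68 mm deep in the middle of its top face, in which the thermometer stands. Origin at the centre of its underside.
- jar_fig: Dark red neighbour jar with brass lid, standing in the lane: square glass jar, body 54 x 54 x 68 mm, round lid 48 mm across on top, 84 mm high in all, 280 g. Origin: centre of its underside; z from base to lid, x and y square to its sides. Leave it alone.
- jar_olive: Olive-green neighbour jar with dark lid, standing in the lane: square glass jar, body 54 x 54 x 68 mm, round lid 48 mm across on top, 84 mm high in all, 280 g. Origin: centre of its underside; z from base to lid, x and y square to its sides. Leave it alone.
- wheel: Yellow waxed cheese wheel, 172 mm across, 75 mm high, to the robot's left. Origin under its centre. Leave it alone.
- salami: Dark red salami with a white band, 200 mm long (its x), 56 mm thick, to the robot's right. Origin under its centre. Leave it alone.
- oil: Green glass oil bottle, 60 mm across, 160 mm high, to the robot's left. Origin under its centre. Leave it alone.
Mind the look-alikes: they are no part of the job. What is shaped like the stand but purple or turquoise is not meant.

How it is judged:
By the outcome, as a careful person would: the job done as asked, in the order asked, and still so for the second after the job is handed in, while the arm keeps its last pose, push and grip.
It also fails if it takes over 54 s, if anything falls off the work surface, if the arm or the gripper's body presses on something with over 40 N, if the wrist force passes 120 N, or if a joint passes its speed limit or range.

## Robot

A 7-joint arm with a two-finger parallel gripper is mounted at the origin on the work surface. World frame = base frame: x ahead of the robot, y to its left, z up, the work surface at z = 0. Lengths are in m, angles in rad, forces in N, time in s.
With the tool pointing down it reaches from about 0.425 to 0.875 m from the base axis. Payload 4.7 kg.
Tool frame: the origin (TCP) lies at the very end of the fingers, on their centre line; the grasp point (between the pads) lies behind it (ctrl.tcp_to_grasp is the z of the grasp point in the tool frame, in m); z points along the fingers, y is the line along which they close (so a half turn about z gives the same grasp; the last joint's range is limited). The gripper opens to 87 mm and grips with 3 to 60 N. Pads are 19 mm wide; open, the fingers measure 117 mm over their backs; the gripper's body (75 mm by 190 mm) begins 51 mm behind the grasp point.
Start: joints at [1.272, 0.321, -0.07, 1.45, 0.023, 1.371, -0.057], TCP at [0.2, -0.618, 0.223] pointing down, gripper open.
Joint ranges: [-2.86, 2.86], [-0.3, 2.09], [-1.38, 1.24], [0.06, 2.45], [-1.56, 4.7], [0.09, 2.05], [-2.69, 2.69]. Speed limits (rad/s): [2.57, 2.57, 3.14, 3.14, 3.14, 3.14, 3.14].

## Interface

Orientations are given as a rotation vector (axis times angle).
In Python, from bench import ctrl gives the robot as it stands.
- The arm moves only by the tool step_arm, never from a script. Its argument "targets" is a list of rows, each a list of 7 numbers: the shift along the world's x, y, z in cm, then the turn, a rotation vector about the world's x, y, z in degrees, then the opening, from 0 (shut) to 1 (fully open). A call has exactly 5 rows; each row shifts and turns the commanded pose from where the row before left it; what a row does not reach is not made up. A row lasts 1/12 s, in which the tool goes at most 41.7 mm and 7.16 degrees, less where a joint would pass 70% of its speed; a pose out of reach is approached as far as the arm can. A call with a gripper value outside its range is refused whole. The fingers move at their own pace and stop on an object; "force" is the grip in N (left out, the last holds). Time passes only in rows, so rows that do not move let the fingers close, or fill a call up. It gives the time, the measured TCP pose, the force, the opening and the grip force at its end, in the units of the state.
- ctrl.get_state(): the state, without advancing time (a new reading comes with each control period).
- ctrl.get_image(name): name is "side" or "top"; returns (picture, depth): 384x512x3 uint8, red, green, blue; 384x512 float32, m along the optical axis (not along the pixel's ray), 0 where there is no reading.
- ctrl.camera_params(name): a dict with "intrinsics" (3x3 intrinsics, pixels), "rvec" (rotation vector, rad) and "tvec" (3), from world to camera coordinates, as OpenCV has them. Camera axes: x right, y down, z forward; pixel columns grow to the right and rows downward; lengths in m; the calibration is good to about 2 mm. A picture is of the moment at which its call begins. camera_params takes no time and is no camera call.
- ctrl.close_job(): hands the job in; it is judged then, once.
The state is a dict: "time": time; "joint_positions": joint angles; "qd": joint speeds; "joint_torque": joint torques, N m; "position": TCP position; "tool_rot": TCP orientation; "ft_force": force on the tool from outside, world axes, zero at the start; "torque": the same for the moment, N m; "grip_width": opening from 0.0 (shut) to 1.0 (fully open); "grip_force": force on a finger pad.
Only numpy, scipy, OpenCV 4.12 (cv2) and the standard library are available. Lean on these libraries where they do the work, as an engineer would, in place of code of your own. Each camera call takes 0.05 s, during which the arm holds its last target. There are 200 camera calls.

## Working session

There is one attempt and no reset: what is moved stays moved. The work goes in short steps, Python scripts to look and compute and a tool call to move; the robot and the scene stay as the last step left them, time stands still between calls to the robot, and variables do not carry over. Pictures are saved under pics/ and viewed, at most 10 in all, crops included, and the job is handed in when it is done.

Besides the shell and the picture viewer there is one more tool, called in YAML: its name, and indented under it one key for each argument. step_arm: Moves the arm, as the interface text tells. Its arguments: {"type":"object","properties":{"targets":{"type":"array"},"force":{"type":"number"}},"required":["targets"]}

```bash
mkdir -p pics; ls
cat > h.py <<'E'
import numpy as np, cv2
from bench import ctrl
def cam(n):
    p=ctrl.camera_params(n); R=cv2.Rodrigues(np.array(p["rvec"],float))[0]
    return np.array(p["intrinsics"],float),R,np.array(p["tvec"],float).ravel()
def cloud(n,d):
    K,R,t=cam(n); v,u=np.mgrid[:d.shape[0],:d.shape[1]]
    c=np.dstack([(u-K[0,2])/K[0,0]*d,(v-K[1,2])/K[1,1]*d,d])
    w=(c-t)@R; w[d<=0]=np.nan
    return w
def onplane(n,u,v,z):
    K,R,t=cam(n); r=R.T@np.linalg.solve(K,[u,v,1]); o=-R.T@t
    return o+r*(z-o[2])/r[2]
E
python3 - <<'E'
from h import *
for n in("side","top"):
    im,d=ctrl.get_image(n); np.savez(f"{n}0.npz",im=im,d=d); cv2.imwrite(f"pics/{n}0.png",im[:,:,::-1])
    K,R,t=cam(n); print(n,K[0,0],-R.T@t,R[2])
print(ctrl.get_state(),ctrl.tcp_to_grasp)
E
```

```text
pics
side 379.8247238661563 [0.34559162 0.80335006 0.94344831] [ 0.13045047 -0.67729045 -0.72405823]
top 494.6941187434695 [0.32463608 0.01030794 1.60602881] [ 0.13547046  0.00958074 -0.99073506]
{'time': 0.1, 'joint_positions': array([ 1.27214283,  0.32175281, -0.07007382,  1.45157076,  0.02262225,
        1.37082743, -0.05690963]), 'qd': array([-0.00047406, -0.00146933, -0.00049199, -0.00304356,  0.00033071,
        0.00035992, -0.00064875]), 'joint_torque': array([ 1.22791989e-03, -4.92567480e+01, -4.05001016e-01, -3.13400424e+01,
       -6.43084198e-02,  3.95010319e-02,  7.33388219e-05]), 'position': array([ 0.19977244, -0.61799887,  0.22155936]), 'tool_rot': array([-3.10154969e+00, -4.89022948e-01,  6.19875683e-04]), 'ft_force': array([ 0.07669259,  0.20350813, -0.17186165]), 'torque': array([ 0.02653368, -0.07136219,  0.03701091]), 'grip_force': 0.0, 'grip_width': 1.0022385279946204} -0.0187
```

View pics/top0.png

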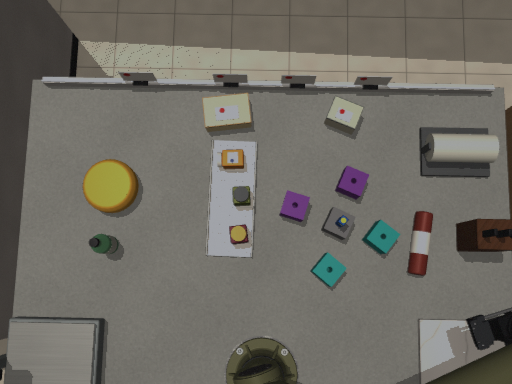

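View pics/side0.png

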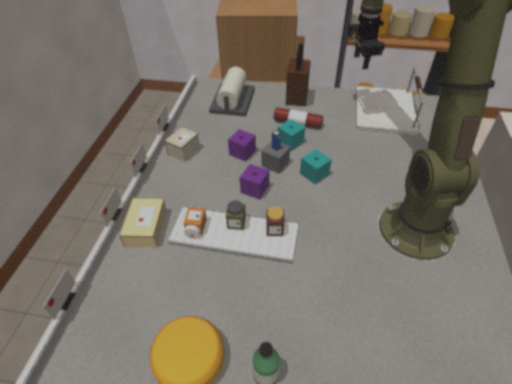

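The top view shows the toppled honey jar at (232,158), at the far end of the lane. The olive jar is at (241,196) and the fig jar at (238,234). The blue thermometer stands in the grey stand at (340,222).

Look-alikes: purple blocks at (352,182) and (295,206), turquoise blocks at (381,237) and (329,270), and card boxes with red dots at (228,112) and (344,114). I choose the orange jar and the grey stand.

Run:
```python
from h import *
z=np.load("top0.npz"); im,d=z["im"],z["d"]; w=cloud("top",d)
a=cv2.resize(im[130:265,200:265],None,fx=4.4,fy=4.4,interpolation=2)
b=cv2.resize(im[190:250,310:370],None,fx=7,fy=7,interpolation=2)
z2=np.load("side0.npz"); c=cv2.resize(z2["im"][190:260,165:305],None,fx=2.0,fy=2.0,interpolation=2)
o=np.zeros((600,800,3),np.uint8); o[:a.shape[0],:a.shape[1]]=a; o[:420,300:720]=b;o[430:570,300:580]=c
cv2.imwrite("pics/crop.png",o[:,:,::-1])
hsv=cv2.cvtColor(im,cv2.COLOR_RGB2HSV)
def rep(n,m):
    p=w[m]; p=p[~np.isnan(p[:,0])]
    r=cv2.minAreaRect((p[:,:2]*1000).astype(np.float32)); print(n,len(p),"mean",p.mean(0).round(4),"rect",np.round(r[0],1),np.round(r[1],1),round(r[2],1),"z",np.percentile(p[:,2],[5,50,95]).round(4))
R=np.zeros(d.shape,bool)
def box(u0,u1,v0,v1):
    m=R.copy(); m[v0:v1,u0:u1]=1; return m
Z=w[:,:,2]
j=box(212,252,144,178)
rep("jar all",j&(Z>0.03)); rep("jar top",j&(Z>0.055)); 
rep("olive lid",box(225,258,180,212)&(Z>0.085)); rep("olive",box(225,258,180,212)&(Z>0.03)); rep("fig",box(225,258,216,250)&(Z>0.03));rep("fig lid",box(225,258,216,250)&(Z>0.085))
s=box(318,362,200,245)
rep("stand",s&(Z>0.03)); rep("stand top",s&(Z>0.065)&(Z<0.085)); rep("probe",s&(Z>0.1)); rep("probe top",s&(Z>0.135))
y=s&(hsv[:,:,0]>20)&(hsv[:,:,0]<40)&(hsv[:,:,1]>120); rep("yellow",y)
l=box(200,265,135,262)&(Z>0.006)&(Z<0.022); rep("lane",l)
```

```text
jar all 471 mean [0.6713 0.1119 0.0618] rect [674.5 114. ] [57.  83.8] 3.0 z [0.041  0.0641 0.0707]
jar top 405 mean [0.6732 0.1116 0.0648] rect [675.  114.9] [57.1 80.7] 2.0 z [0.0575 0.065  0.071 ]
olive lid 196 mean [0.5537 0.0747 0.095 ] rect [553.6  74.9] [50.  44.9] 89.3 z [0.0882 0.0949 0.1007]
olive 325 mean [0.55   0.074  0.0856] rect [553.9  74.5] [54.8 53.4] 5.3 z [0.0509 0.092  0.0999]
fig 320 mean [0.43   0.0797 0.0874] rect [431.9  80.5] [54.6 54.1] 6.9 z [0.0698 0.0928 0.0995]
fig lid 195 mean [0.4319 0.0802 0.0953] rect [432.4  80.5] [46.9 47.7] 24.3 z [0.0899 0.0953 0.1006]
stand 651 mean [ 0.4712 -0.2285  0.0807] rect [ 473.4 -231.8] [75.6 75.8] 65.4 z [0.0513 0.0748 0.1441]
stand top 502 mean [ 0.4728 -0.2304  0.0743] rect [ 473.4 -231.8] [75.6 75.8] 65.4 z [0.0685 0.0743 0.0804]
probe 84 mean [ 0.4724 -0.2297  0.1393] rect [ 473.4 -231.5] [22.1 26.2] 54.9 z [0.1139 0.1431 0.1486]
probe top 67 mean [ 0.4731 -0.2312  0.1442] rect [ 473.3 -231.6] [22.  26.1] 54.9 z [0.1388 0.144  0.1493]
yellow 20 mean [ 0.4739 -0.2327  0.1452] rect [ 474.1 -232. ] [12.9 12.4] 8.5 z [0.1397 0.1461 0.1487]
lane 4014 mean [0.5462 0.112  0.0124] rect [556.5 108.1] [416.3 211.9] 1.1 z [0.007  0.0122 0.0186]
```

View pics/crop.png

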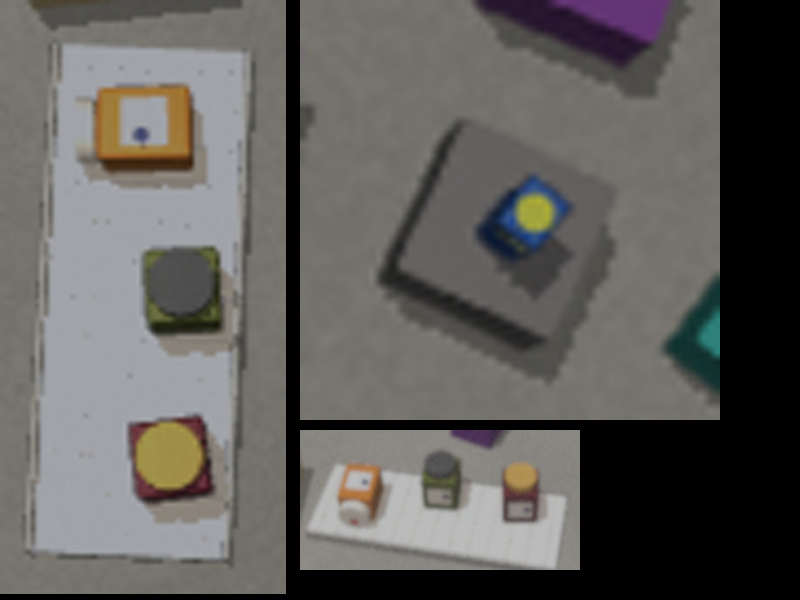

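The crop confirms the choice: the orange jar lies with its white lid toward +y (lid at left) and the red dot on the lower part of the lid. The thermometer is blue with a yellow disc, in the grey stand. Now I'll travel above the jar and measure details from the saved images.

step_arm:
  targets:
    - [1.9, 2.9, 0.2, 0, 0, 3, 1]
    - [1.9, 2.9, 0.2, 0, 0, 3, 1]
    - [1.9, 2.9, 0.2, 0, 0, 3, 1]
    - [1.9, 2.9, 0.2, 0, 0, 3, 1]
    - [1.9, 2.9, 0.2, 0, 0, 3, 1]

```text
time: 0.52
position: [0.2955, -0.4717, 0.2321]
tool_rot: [-3.011, -0.894, 0.0]
ft_force: [0.1, 0.2, 0.4]
grip_width: 1.002
grip_force: 0.0
```

step_arm:
  targets:
    - [1.9, 2.9, 0.2, 0, 0, 3, 1]
    - [1.9, 2.9, 0.2, 0, 0, 3, 1]
    - [1.9, 2.9, 0.2, 0, 0, 3, 1]
    - [1.9, 2.9, 0.2, 0, 0, 3, 1]
    - [1.9, 2.9, 0.2, 0, 0, 3, 1]

```text
time: 0.93
position: [0.3904, -0.3268, 0.2424]
tool_rot: [-2.869, -1.279, 0.001]
ft_force: [1.3, -0.0, -0.1]
grip_width: 1.0
grip_force: 0.0
```

step_arm:
  targets:
    - [1.9, 2.9, 0.2, 0, 0, 3, 1]
    - [1.9, 2.9, 0.2, 0, 0, 3, 1]
    - [1.9, 2.9, 0.2, 0, 0, 3, 1]
    - [1.9, 2.9, 0.2, 0, 0, 3, 1]
    - [1.9, 2.9, 0.2, 0, 0, 3, 1]

```text
time: 1.35
position: [0.4854, -0.1819, 0.2525]
tool_rot: [-2.678, -1.643, 0.001]
ft_force: [-0.6, -0.6, 0.1]
grip_width: 0.999
grip_force: 0.0
```

step_arm:
  targets:
    - [1.9, 2.9, 0, 0, 0, 3, 1]
    - [1.9, 2.9, 0, 0, 0, 3, 1]
    - [1.9, 2.9, 0, 0, 0, 3, 1]
    - [1.9, 2.9, 0, 0, 0, 3, 1]
    - [1.9, 2.9, 0, 0, 0, 3, 1]

```text
time: 1.77
position: [0.5804, -0.0371, 0.2523]
tool_rot: [2.441, 1.978, -0.001]
ft_force: [0.9, 0.0, 1.0]
grip_width: 0.998
grip_force: 0.0
```

step_arm:
  targets:
    - [1.9, 2.9, 0, 0, 0, 3, 1]
    - [1.9, 2.9, 0, 0, 0, 3, 1]
    - [1.9, 2.9, 0, 0, 0, 3, 1]
    - [1.9, 2.9, 0, 0, 0, 3, 1]
    - [1.9, 2.9, 0, 0, 0, 3, 1]

```text
time: 2.18
position: [0.6756, 0.1076, 0.2519]
tool_rot: [-2.162, -2.279, 0.001]
ft_force: [0.7, -0.6, 0.9]
grip_width: 1.0
grip_force: 0.0
```

Run:
```python
from h import *
z=np.load("top0.npz"); im,d=z["im"],z["d"]; w=cloud("top",d)
hsv=cv2.cvtColor(im,cv2.COLOR_RGB2HSV); Z=w[:,:,2]
b=w[95:130,205:250].reshape(-1,3); b=b[b[:,2]>.02]; print("box",np.nanpercentile(b,[2,98],axis=0).round(3))
# orange body at top face
m=np.zeros(Z.shape,bool); m[144:178,212:252]=1
o=m&(hsv[:,:,0]<25)&(hsv[:,:,1]>130)&(Z>.055); lab=m&(Z>.055)
v,u=np.nonzero(o); P=np.array([onplane("top",a,c,.066) for a,c in zip(u,v)])
r=cv2.minAreaRect((P[:,:2]*1000).astype(np.float32)); print("body top",np.round(r[0],1),np.round(r[1],1),r[2])
# deck edges at several x: white vs grey rows
for row in (145,160,220,245):
    V=hsv[row,:,2].astype(int); S=np.nonzero(V[195:270]>150)[0]+195
    if len(S): print(row,onplane("top",S[0]-.5,row,.012).round(3),onplane("top",S[-1]+.5,row,.012).round(3))
st=ctrl.get_state(); print(st["time"],st["position"],st["tool_rot"],st["joint_positions"])
```

```text
box [[0.778 0.059 0.029]
 [0.882 0.197 0.067]]
body top [673.  106.6] [52. 64.] 1.0970077514648438
145 [0.728 0.172 0.012] [0.73  0.037 0.012]
160 [0.677 0.174 0.012] [0.68  0.032 0.012]
220 [0.479 0.18  0.012] [0.482 0.038 0.012]
245 [0.398 0.181 0.012] [0.4   0.1   0.012]
2.1833 [0.67556402 0.10755242 0.25185087] [-2.16155916e+00 -2.27917687e+00  1.44728109e-03] [ 0.3041843   0.47643713 -0.73082079  1.28880301  0.31215789  1.49099114
 -0.34154729]
```

step_arm:
  targets:
    - [0, 0, 0, 7, 0.3, 0, 1]
    - [0, 0, 0, 7, 0.3, 0, 1]
    - [0, 0, 0, 7, 0.3, 0, 1]
    - [0, 0, 0, 7, 0.3, 0, 1]
    - [0, 0, 0, 7, 0.3, 0, 1]

```text
time: 2.6
position: [0.6757, 0.1059, 0.2534]
tool_rot: [-1.819, -1.913, -0.586]
ft_force: [0.7, -0.4, -0.4]
grip_width: 0.999
grip_force: 0.0
```

step_arm:
  targets:
    - [0, 0, 0, 7, 0.3, 0, 1]
    - [0, 0, 0, 7, 0.3, 0, 1]
    - [0, 0, 0, 7, 0.3, 0, 1]
    - [0, 0, 0, 0, 0, 0, 1]
    - [0, 0, 0, 0, 0, 0, 1]

```text
time: 3.02
position: [0.6749, 0.104, 0.2496]
tool_rot: [-1.589, -1.662, -0.847]
ft_force: [0.1, 0.8, 1.4]
grip_width: 1.0
grip_force: 0.0
```

```bash
cat > s.py <<'E'
from h import *
s=ctrl.get_state(); R=cv2.Rodrigues(s["tool_rot"])[0]
print(round(s["time"],2),"tcp",s["position"].round(4),"grasp",(s["position"]+R[:,2]*ctrl.tcp_to_grasp).round(4),"z",R[:,2].round(3),"y",R[:,1].round(3),"q",s["joint_positions"].round(2),"F",s["ft_force"].round(2),"grip",round(s["grip_width"],3),round(s["grip_force"],1))
print("tilt about x",np.degrees(np.arctan2(R[1,2],-R[2,2])).round(1))
E
python3 s.py
```

```text
3.02 tcp [0.6749 0.104  0.2496] grasp [0.6756 0.0885 0.2601] z [-0.035  0.829 -0.559] y [0.999 0.044 0.002] q [ 0.86  0.75 -0.95  1.39 -0.4   1.37  0.18] F [0.13 0.85 1.37] grip 1.0 0.0
tilt about x 56.0
```

step_arm:
  targets:
    - [0, 0, 0, -7.1, -0.3, 0, 1]
    - [0, 0, 0, -7.1, -0.3, 0, 1]
    - [0, 0, 0, -7.1, -0.3, 0, 1]
    - [0, 0, 0, -7.1, -0.3, 0, 1]
    - [0, 0, 0, -7.1, -0.3, 0, 1]

```text
time: 3.43
position: [0.6754, 0.1095, 0.2579]
tool_rot: [-1.976, -2.087, -0.36]
ft_force: [0.3, 1.0, -1.4]
grip_width: 1.002
grip_force: 0.0
```

step_arm:
  targets:
    - [0, 0, 0, -7.1, -0.3, 0, 1]
    - [0, 0, 0, -7.1, -0.3, 0, 1]
    - [0, 0, 0, -7.1, -0.3, 0, 1]
    - [0, 0, 0, -7.1, -0.3, 0, 1]
    - [0, 0, 0, -7.1, -0.3, 0, 1]

```text
time: 3.85
position: [0.6752, 0.111, 0.2591]
tool_rot: [2.016, 2.127, -0.262]
ft_force: [-0.6, 0.1, -0.3]
grip_width: 0.998
grip_force: 0.0
```

step_arm:
  targets:
    - [0, 0, -1.5, -7.1, -0.3, 0, 1]
    - [0, 0, -2.5, -7.1, -0.3, 0, 1]
    - [0, 0, -3, 0, 0, 0, 1]
    - [0, 0, -3, 0, 0, 0, 1]
    - [0, 0, -2.5, 0, 0, 0, 1]

```text
time: 4.27
position: [0.6744, 0.1123, 0.1291]
tool_rot: [1.875, 1.985, -0.487]
ft_force: [0.2, -1.0, -0.6]
grip_width: 0.997
grip_force: 0.0
```

```bash
python3 s.py
```

```text
4.27 tcp [0.6744 0.1123 0.1291] grasp [0.6739 0.1214 0.1454] z [ 0.028 -0.487 -0.873] y [0.998 0.057 0.   ] q [-0.06  0.64 -0.58  1.38  0.76  1.54 -0.69] F [ 0.24 -1.05 -0.65] grip 0.997 0.0
tilt about x -29.1
```

step_arm:
  targets:
    - [-0.1, -0.6, -2.5, 0, 0, -0.8, 1]
    - [0, -0.6, -2.5, 0, 0, 0, 1]
    - [0, 0, -2.5, 0, 0, 0, 1]
    - [0, 0, -1.8, 0, 0, 0, 1]
    - [0, 0, -1.0, 0, 0, 0, 1]

```text
time: 4.68
position: [0.6735, 0.0974, 0.0248]
tool_rot: [1.894, 1.971, -0.496]
ft_force: [0.3, -0.2, 0.0]
grip_width: 0.997
grip_force: 0.0
```

step_arm:
  targets:
    - [0, 0, 0, 0, 0, 0, 0.5]
    - [0, 0, 0, 0, 0, 0, 0.5]
    - [0, 0, 0, 0, 0, 0, 0.5]
    - [0, 0, 0, 0, 0, 0, 0.5]
    - [0, 0, 0, 0, 0, 0, 0.5]
  force: 25

```text
time: 5.1
position: [0.6748, 0.0949, 0.0261]
tool_rot: [1.898, 1.967, -0.497]
ft_force: [-0.0, -0.6, 0.3]
grip_width: 0.707
grip_force: 0.0
```

```bash
python3 s.py
```

```text
5.1 tcp [0.6748 0.0949 0.0261] grasp [0.6746 0.104  0.0424] z [ 0.015 -0.488 -0.873] y [ 0.999  0.035 -0.002] q [-0.06  0.73 -0.54  1.45  0.81  1.41 -0.78] F [-0.04 -0.56  0.31] grip 0.707 0.0
tilt about x -29.2
```

step_arm:
  targets:
    - [0, 0, 0, 0, 0, 0, 0.5]
    - [0, 0, 0, 0, 0, 0, 0.5]
    - [0, 0, 0, 0, 0, 0, 0.5]
    - [0, 0, 0, 0, 0, 0, 0.5]
    - [0, 0, 0, 0, 0, 0, 0.5]

```text
time: 5.52
position: [0.6747, 0.0946, 0.0256]
tool_rot: [1.897, 1.968, -0.498]
ft_force: [0.7, 0.9, 5.1]
grip_width: 0.616
grip_force: 25.0
```

step_arm:
  targets:
    - [0, 0, 0.8, 0, 0, 0, 0.5]
    - [0, 0, 1.2, 0, 0, 0, 0.5]
    - [0, 0, 1.2, 0, 0, 0, 0.5]
    - [0, 0, 1.2, 0, 0, 0, 0.5]
    - [0, 0, 1.2, 0, 0, 0, 0.5]

```text
time: 5.93
position: [0.674, 0.0946, 0.082]
tool_rot: [1.898, 1.969, -0.499]
ft_force: [0.3, 0.3, -1.7]
grip_width: 0.617
grip_force: 24.9
```

```bash
python3 s.py
```

```text
5.93 tcp [0.674  0.0946 0.082 ] grasp [0.6737 0.1038 0.0983] z [ 0.013 -0.488 -0.873] y [ 0.999  0.035 -0.004] q [-0.05  0.67 -0.56  1.42  0.78  1.48 -0.72] F [ 0.28  0.31 -1.68] grip 0.617 24.9
tilt about x -29.2
```

step_arm:
  targets:
    - [0.2, 0, 1.2, 7.1, 0.2, 0, 0.5]
    - [0.2, 0, 1.2, 7.1, 0.2, 0, 0.5]
    - [0.2, 0, 1.0, 7.1, 0.2, 0, 0.5]
    - [0.2, 0, 1.0, 7.1, 0.2, 0, 0.5]
    - [0.2, 0, 0, 7.1, 0.2, 0, 0.5]

```text
time: 6.35
position: [0.6864, 0.0949, 0.1304]
tool_rot: [-2.124, -2.207, -0.131]
ft_force: [-0.7, 0.9, -3.3]
grip_width: 0.617
grip_force: 25.0
```

step_arm:
  targets:
    - [0.2, 0, 0, 7.1, 0.2, 0, 0.5]
    - [0, 0, 0, 7.1, 0.2, 0, 0.5]
    - [0, 0, 0, 7.1, 0.2, 0, 0.5]
    - [0, 0, 0, 7.1, 0.2, 0, 0.5]
    - [0, 0, 0, 7.1, 0.2, 0, 0.5]

```text
time: 6.77
position: [0.6872, 0.0919, 0.1266]
tool_rot: [-1.761, -1.827, -0.685]
ft_force: [-0.9, 0.4, -4.6]
grip_width: 0.62
grip_force: 25.0
```

step_arm:
  targets:
    - [0, 0, 0, 7.1, 0.2, 0, 0.5]
    - [0, 0, 0, 7.1, 0.2, 0, 0.5]
    - [0, 0, 0, 0, 0, 0, 0.5]
    - [0, 0, 0, 0, 0, 0, 0.5]
    - [0, 0, 0, 0, 0, 0, 0.5]

```text
time: 7.18
position: [0.6861, 0.0957, 0.1264]
tool_rot: [-1.598, -1.663, -0.857]
ft_force: [-0.2, 1.6, -1.6]
grip_width: 0.616
grip_force: 24.9
```

```bash
python3 s.py
python3 - <<'E'
from h import *
im,d=ctrl.get_image("side"); np.savez("side1.npz",im=im,d=d); cv2.imwrite("pics/side1.png",cv2.resize(im[90:290,120:340],None,fx=3,fy=3,interpolation=2)[:,:,::-1])
E
```

```text
7.18 tcp [0.6861 0.0957 0.1264] grasp [0.6866 0.0803 0.1369] z [-0.024  0.827 -0.561] y [0.999 0.035 0.009] q [ 0.89  0.95 -1.01  1.44 -0.21  1.22  0.21] F [-0.18  1.58 -1.58] grip 0.616 24.9
tilt about x 55.8
```

View pics/side1.png

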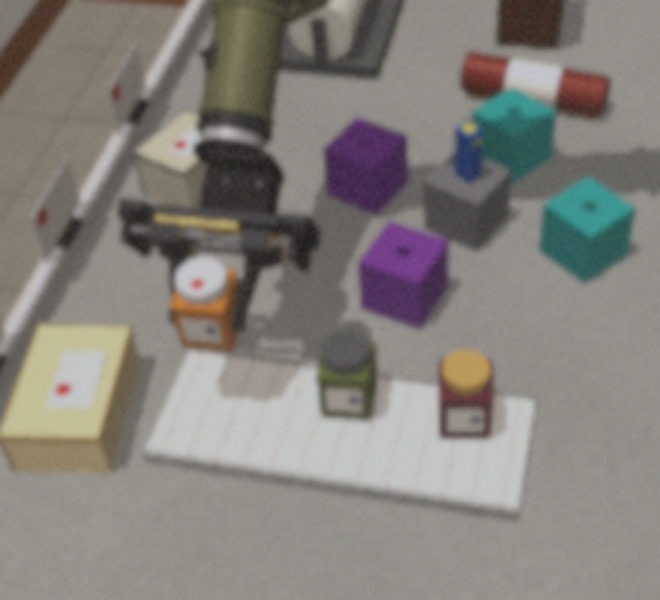

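The jar hangs nearly upright in the gripper (crop 205,300), with the red dot on its +y side. The neighbours are untouched. Lowering it now.

step_arm:
  targets:
    - [0, 0.5, -1.5, 1, 0, 0, 0.5]
    - [0, 0.5, -2, 1, 0, 0, 0.5]
    - [0, 0.5, -2, 0, 0, 0, 0.5]
    - [0, 0, -1.5, 0, 0, 0, 0.5]
    - [0, 0, -1.0, 0, 0, 0, 0.5]

```text
time: 7.65
position: [0.6852, 0.1111, 0.0438]
tool_rot: [-1.573, -1.639, -0.878]
ft_force: [-0.5, -0.6, -2.9]
grip_width: 0.62
grip_force: 24.9
```

step_arm:
  targets:
    - [0, 0, -0.2, 0, 0, 0, 0.5]
    - [0, 0, -0.2, 0, 0, 0, 0.5]
    - [0, 0, -0.2, 0, 0, 0, 0.5]
    - [0, 0, 0, 0, 0, 0, 0.5]
    - [0, 0, 0, 0, 0, 0, 0.5]

```text
time: 8.07
position: [0.6865, 0.1093, 0.0394]
tool_rot: [-1.575, -1.635, -0.883]
ft_force: [-1.2, -0.2, -2.6]
grip_width: 0.624
grip_force: 24.9
```

```bash
python3 s.py
```

```text
8.07 tcp [0.6865 0.1093 0.0394] grasp [0.6869 0.0934 0.0493] z [-0.023  0.848 -0.53 ] y [0.999 0.033 0.009] q [ 0.87  1.08 -0.97  1.46 -0.19  1.13  0.3 ] F [-1.24 -0.24 -2.62] grip 0.624 24.9
tilt about x 58.0
```

Still carrying the jar's full weight, so I'll go down a bit further.

step_arm:
  targets:
    - [0, 0, -0.1, 0, 0, 0, 0.5]
    - [0, 0, -0.1, 0, 0, 0, 0.5]
    - [0, 0, -0.1, 0, 0, 0, 0.5]
    - [0, 0, 0, 0, 0, 0, 0.5]
    - [0, 0, 0, 0, 0, 0, 0.5]

```text
time: 8.48
position: [0.6862, 0.1094, 0.0357]
tool_rot: [-1.575, -1.635, -0.882]
ft_force: [0.3, 0.0, -2.0]
grip_width: 0.622
grip_force: 24.9
```

```bash
python3 s.py
```

```text
8.48 tcp [0.6862 0.1094 0.0357] grasp [0.6866 0.0935 0.0456] z [-0.023  0.848 -0.53 ] y [0.999 0.033 0.008] q [ 0.87  1.09 -0.97  1.46 -0.19  1.13  0.3 ] F [ 0.35  0.03 -1.97] grip 0.622 24.9
tilt about x 58.0
```

step_arm:
  targets:
    - [0, 0, -0.1, 0, 0, 0, 0.5]
    - [0, 0, -0.1, 0, 0, 0, 0.5]
    - [0, 0, 0, 0, 0, 0, 0.5]
    - [0, 0, 0, 0, 0, 0, 0.5]
    - [0, 0, 0, 0, 0, 0, 0.5]

```text
time: 8.9
position: [0.6863, 0.1094, 0.0355]
tool_rot: [-1.573, -1.634, -0.883]
ft_force: [-1.9, -3.6, 5.5]
grip_width: 0.622
grip_force: 25.0
```

```bash
python3 s.py
```

```text
8.9 tcp [0.6863 0.1094 0.0355] grasp [0.6867 0.0936 0.0454] z [-0.024  0.849 -0.528] y [0.999 0.033 0.008] q [ 0.87  1.09 -0.97  1.46 -0.19  1.13  0.3 ] F [-1.88 -3.55  5.48] grip 0.622 25.0
tilt about x 58.1
```

step_arm:
  targets:
    - [0, 0, 0, 0, 0, 0, 0.75]
    - [0, 0, 0, 0, 0, 0, 0.75]
    - [0, 0, 0, 0, 0, 0, 1]
    - [0, 0, 0, 0, 0, 0, 1]
    - [0, 0, 0, 0, 0, 0, 1]

```text
time: 9.32
position: [0.6859, 0.1098, 0.0335]
tool_rot: [-1.574, -1.635, -0.881]
ft_force: [-0.3, 0.2, 0.7]
grip_width: 0.89
grip_force: 0.0
```

step_arm:
  targets:
    - [0, -0.85, 0.53, 0, 0, 0, 1]
    - [0, -1.7, 1.06, 0, 0, 0, 1]
    - [0, -1.7, 1.06, 0, 0, 0, 1]
    - [0, -2.5, 1.6, 0, 0, 0, 1]
    - [0, -2.5, 1.6, 0, 0, 0, 1]

```text
time: 9.73
position: [0.6855, 0.0162, 0.0929]
tool_rot: [-1.573, -1.635, -0.881]
ft_force: [0.5, 0.1, 0.1]
grip_width: 0.999
grip_force: 0.0
```

step_arm:
  targets:
    - [0, -2.0, 3, 0, 0, 0, 1]
    - [0, -2, 3, 0, 0, 0, 1]
    - [0, -2, 3, -7, 0, 0, 1]
    - [0, -2, 3, -7, 0, 0, 1]
    - [0, -2, 1, -7, 0, 0, 1]

```text
time: 10.15
position: [0.6878, -0.0856, 0.2284]
tool_rot: [-1.823, -1.879, -0.608]
ft_force: [1.3, 1.5, 1.5]
grip_width: 1.002
grip_force: 0.0
```

```bash
python3 s.py
python3 - <<'E'
from h import *
for n in("side","top"):
    im,d=ctrl.get_image(n); np.savez(f"{n}2.npz",im=im,d=d)
    if n=="side":A=cv2.resize(im[180:270,160:310],None,fx=4,fy=4,interpolation=2)
    else: B=cv2.resize(im[130:265,200:265],None,fx=2,fy=2,interpolation=2)
o=np.zeros((600,760,3),np.uint8); o[:A.shape[0],:A.shape[1]]=A; o[:B.shape[0],610:610+B.shape[1]]=B
cv2.imwrite("pics/c2.png",o[:,:,::-1])
E
```

```text
10.15 tcp [ 0.6878 -0.0856  0.2284] grasp [ 0.6881 -0.0968  0.2434] z [-0.016  0.598 -0.801] y [1.    0.03  0.002] q [ 0.91  0.76 -0.94  1.19 -0.04  1.53  0.14] F [1.34 1.45 1.49] grip 1.002 0.0
tilt about x 36.7
```

View pics/c2.png

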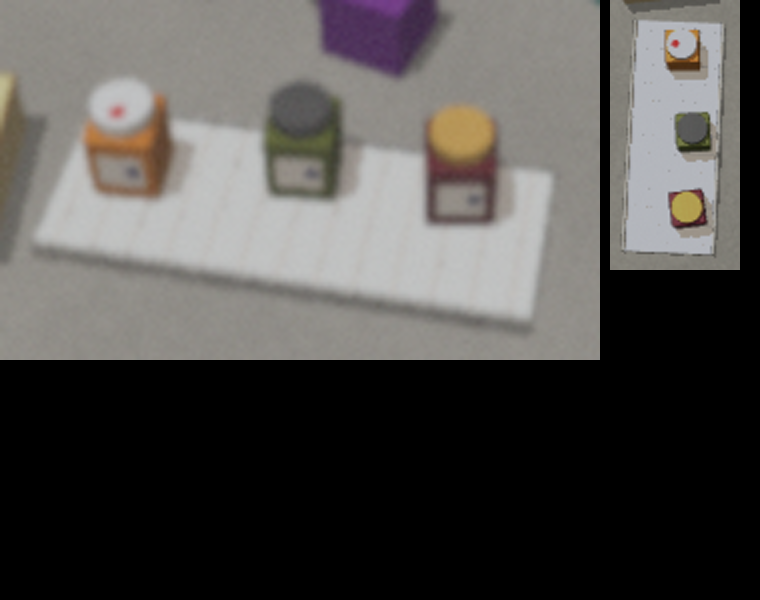

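The jar stands upright between the rails with its red dot on the +y side (side crop 117,112; top inset 676,43). The neighbours are unmoved. Next is the thermometer.

```bash
cat > m.py <<'E'
from h import *
def cen(im,f,b,z,n):
    hsv=cv2.cvtColor(im,cv2.COLOR_RGB2HSV).astype(int); m=np.zeros(im.shape[:2],bool); m[b[2]:b[3],b[0]:b[1]]=1
    m&=f(hsv); v,u=np.nonzero(m); return len(u),(u.mean().round(1),v.mean().round(1)),onplane(n,u.mean(),v.mean(),z).round(4)
red=lambda h:((h[...,0]<6)|(h[...,0]>172))&(h[...,1]>110)&(h[...,2]>100)
yel=lambda h:(h[...,0]>20)&(h[...,0]<40)&(h[...,1]>120)
wht=lambda h:(h[...,1]<60)&(h[...,2]>150)
E
python3 - <<'E'
from m import *
t=np.load("top2.npz"); s=np.load("side2.npz")
print("dot top",cen(t["im"],red,(224,248,140,162),.096,"top"))
print("dot side",cen(s["im"],red,(180,200,198,215),.096,"side"))
print("yel top",cen(np.load("top0.npz")["im"],yel,(318,362,200,245),.146,"top"))
print("yel side",cen(np.load("side0.npz")["im"],yel,(265,290,120,150),.146,"side"))
for n,i in(("top",t),("side",s)):
    w=cloud(n,i["d"]); P=w.reshape(-1,3); k=(abs(P[:,0]-.687)<.04)&(abs(P[:,1]-.1)<.04)&(P[:,2]>.088)
    r=cv2.minAreaRect((P[k][:,:2]*1000).astype(np.float32)); print(n,"lid",k.sum(),r,np.median(P[k][:,2]))
E
```

```text
dot top (8, (np.float64(232.1), np.float64(151.1)), array([0.6881, 0.1049, 0.096 ]))
dot side (0, (np.float64(nan), np.float64(nan)), array([nan, nan, nan]))
yel top (20, (np.float64(343.1), np.float64(220.0)), array([ 0.4739, -0.2325,  0.146 ]))
yel side (1, (np.float64(276.0), np.float64(132.0)), array([ 0.4728, -0.2326,  0.146 ]))
top lid 179 ((687.216552734375, 95.5210952758789), (44.35093307495117, 46.77124786376953), 36.009498596191406) 0.09544946857202066
side lid 166 ((685.9371337890625, 97.19926452636719), (46.50011444091797, 45.67034149169922), 31.767866134643555) 0.09458513569608298m.py:4: RuntimeWarning: Mean of empty slice.
  m&=f(hsv); v,u=np.nonzero(m); return len(u),(u.mean().round(1),v.mean().round(1)),onplane(n,u.mean(),v.mean(),z).round(4)
  ret = ret.dtype.type(ret / rcount)
```

step_arm:
  targets:
    - [-2, -1.5, 0.5, -7, 0, 0, 1]
    - [-2, -1.5, 0.5, -7, 0, 0, 1]
    - [-2, -1.5, 0, -7, 0, 0, 1]
    - [-2, -1.5, 0, -7, 0, 0, 1]
    - [-2, -1.5, 0, -7, 0, 0, 1]

```text
time: 10.67
position: [0.585, -0.1589, 0.2324]
tool_rot: [-2.168, -2.221, -0.008]
ft_force: [1.0, 0.3, -0.2]
grip_width: 0.998
grip_force: 0.0
```

step_arm:
  targets:
    - [-2.2, -1.4, 0, 0, 0, -6, 1]
    - [-2.2, -1.4, 0, 0, 0, -6, 1]
    - [-2.2, -1.4, 0, 0, 0, -6, 1]
    - [-2.2, -1.4, 0, 0, 0, -6, 1]
    - [-2.2, -1.4, 0, 0, 0, -6, 1]

```text
time: 11.08
position: [0.4742, -0.2282, 0.2312]
tool_rot: [-2.671, -1.577, -0.029]
ft_force: [0.8, -0.3, 0.9]
grip_width: 0.998
grip_force: 0.0
```

step_arm:
  targets:
    - [0, 0, 0, 0, 0, -6, 1]
    - [0, 0, 0, 0, 0, 0, 1]
    - [0, 0, 0, 0, 0, 0, 1]
    - [0, 0, 0, 0, 0, 0, 1]
    - [0, 0, 0, 0, 0, 0, 1]

```text
time: 11.5
position: [0.4766, -0.2269, 0.2318]
tool_rot: [-2.745, -1.448, -0.033]
ft_force: [0.0, 0.7, -0.1]
grip_width: 1.0
grip_force: 0.0
```

```bash
python3 s.py
```

```text
11.5 tcp [ 0.4766 -0.2269  0.2318] grasp [ 0.4766 -0.2277  0.2505] z [ 0.001  0.043 -0.999] y [ 0.825 -0.564 -0.024] q [ 1.14  0.13 -0.78  1.7   0.05  1.36 -0.24] F [ 0.04  0.7  -0.14] grip 1.0 0.0
tilt about x 2.5
```

step_arm:
  targets:
    - [-0.3, -0.5, 0, -2.5, 0, -0.7, 1]
    - [0, 0, -1.5, 0, 0, 0, 1]
    - [0, 0, -1.5, 0, 0, 0, 1]
    - [0, 0, -1.5, 0, 0, 0, 1]
    - [0, 0, -0.5, 0, 0, 0, 1]

```text
time: 11.92
position: [0.4724, -0.2315, 0.1798]
tool_rot: [-2.787, -1.447, 0.001]
ft_force: [0.1, 0.2, -0.5]
grip_width: 1.002
grip_force: 0.0
```

step_arm:
  targets:
    - [0, 0, 0, 0, 0, 0, 1]
    - [0, 0, 0, 0, 0, 0, 1]
    - [0, 0, 0, 0, 0, 0, 1]
    - [0, 0, 0, 0, 0, 0, 1]
    - [0, 0, 0, 0, 0, 0, 1]

```text
time: 12.33
position: [0.4735, -0.2332, 0.1829]
tool_rot: [2.787, 1.443, 0.002]
ft_force: [-1.3, -0.0, 0.0]
grip_width: 0.996
grip_force: 0.0
```

```bash
python3 s.py
```

```text
12.33 tcp [ 0.4735 -0.2332  0.1829] grasp [ 0.4735 -0.2331  0.2016] z [ 0.003 -0.002 -1.   ] y [ 0.816 -0.577  0.003] q [ 1.13  0.14 -0.77  1.79  0.11  1.25 -0.29] F [-1.25 -0.04  0.03] grip 0.996 0.0
tilt about x -0.1
```

step_arm:
  targets:
    - [0, 0.1, -2.5, 0, 0, 0, 1]
    - [0, 0, -2.5, 0, 0, 0, 1]
    - [0, 0, -2, 0, 0, 0, 0.9]
    - [0, 0, -1.4, 0, 0, 0, 0.8]
    - [0, 0, -0.5, 0, 0, 0, 0.7]
  force: 20

```text
time: 12.75
position: [0.4717, -0.2315, 0.0912]
tool_rot: [-2.79, -1.443, 0.001]
ft_force: [-1.1, 0.9, -0.3]
grip_width: 0.852
grip_force: 0.0
```

step_arm:
  targets:
    - [0, 0, 0, 0, 0, 0, 0.45]
    - [0, 0, 0, 0, 0, 0, 0.45]
    - [0, 0, 0, 0, 0, 0, 0.45]
    - [0, 0, 0, 0, 0, 0, 0.45]
    - [0, 0, 0, 0, 0, 0, 0.45]

```text
time: 13.17
position: [0.4736, -0.2323, 0.0941]
tool_rot: [2.787, 1.442, 0.002]
ft_force: [1.0, 0.6, 0.1]
grip_width: 0.493
grip_force: 0.0
```

```bash
python3 s.py
```

```text
13.17 tcp [ 0.4736 -0.2323  0.0941] grasp [ 0.4736 -0.2323  0.1128] z [ 0.003 -0.003 -1.   ] y [ 0.816 -0.578  0.004] q [ 1.09  0.24 -0.76  1.89  0.19  1.08 -0.36] F [1.02 0.62 0.05] grip 0.493 0.0
tilt about x -0.2
```

step_arm:
  targets:
    - [0, 0, 0, 0, 0, 0, 0.2]
    - [0, 0, 0, 0, 0, 0, 0.2]
    - [0, 0, 0, 0, 0, 0, 0.2]
    - [0, 0, 0, 0, 0, 0, 0.2]
    - [0, 0, 0, 0, 0, 0, 0.2]

```text
time: 13.58
position: [0.4731, -0.2321, 0.0933]
tool_rot: [2.788, 1.443, 0.001]
ft_force: [-0.1, -0.7, 1.3]
grip_width: 0.299
grip_force: 19.9
```

step_arm:
  targets:
    - [0, 0, 0, 0, 0, 0, 0.2]
    - [0, 0, 0, 0, 0, 0, 0.2]
    - [0, 0, 0, 0, 0, 0, 0.2]
    - [0, 0, 0, 0, 0, 0, 0.2]
    - [0, 0, 0, 0, 0, 0, 0.2]

```text
time: 14.0
position: [0.4732, -0.2321, 0.0933]
tool_rot: [2.788, 1.443, 0.001]
ft_force: [-0.3, -0.1, 2.4]
grip_width: 0.299
grip_force: 19.9
```

```bash
python3 s.py
```

```text
14.0 tcp [ 0.4732 -0.2321  0.0933] grasp [ 0.4731 -0.232   0.112 ] z [ 0.002 -0.002 -1.   ] y [ 0.816 -0.578  0.003] q [ 1.09  0.24 -0.76  1.89  0.19  1.08 -0.36] F [-0.26 -0.06  2.36] grip 0.299 19.9
tilt about x -0.1
```

step_arm:
  targets:
    - [0, 0, 1, 0, 0, 0, 0.2]
    - [0, 0, 2, 0, 0, 0, 0.2]
    - [0, 0, 2.5, 0, 0, 0, 0.2]
    - [0, 0, 2.5, 0, 0, 0, 0.2]
    - [0, 0, 2.5, 0, 0, 0, 0.2]

```text
time: 14.42
position: [0.4725, -0.2315, 0.1992]
tool_rot: [2.789, 1.444, 0.0]
ft_force: [0.7, -1.4, -0.5]
grip_width: 0.298
grip_force: 19.9
```

step_arm:
  targets:
    - [0, 0, 2, 0, 0, 0, 0.2]
    - [0, 0, 1.5, 0, 0, 0, 0.2]
    - [0, 0, 1, 0, 0, 0, 0.2]
    - [0.5, 0.8, 0, 0, 0, 0, 0.2]
    - [1, 1.6, 0, 0, 0, 0, 0.2]

```text
time: 14.83
position: [0.4871, -0.2099, 0.2428]
tool_rot: [2.791, 1.436, -0.001]
ft_force: [0.5, -0.7, -1.1]
grip_width: 0.3
grip_force: 19.8
```

step_arm:
  targets:
    - [1.5, 2.4, 0, 0, 0, 0, 0.2]
    - [1.5, 2.4, 0, 0, 0, 0, 0.2]
    - [1.5, 2.4, 0, 0, 0, 0, 0.2]
    - [1.5, 2.4, 0, 0, 0, 0, 0.2]
    - [1.5, 2.4, 0, 0, 0, 0, 0.2]

```text
time: 15.25
position: [0.5629, -0.0858, 0.2417]
tool_rot: [2.79, 1.444, -0.001]
ft_force: [0.7, -0.5, -1.4]
grip_width: 0.299
grip_force: 19.8
```

step_arm:
  targets:
    - [1.5, 2.4, 0, 0, 0, 0, 0.2]
    - [1.5, 2.4, 0, 0, 0, 0, 0.2]
    - [1.5, 2.4, 0, 0, 0, 0, 0.2]
    - [1.5, 2.4, 0, 0, 0, 0, 0.2]
    - [1.5, 2.4, 0, 0, 0, 0, 0.2]

```text
time: 15.67
position: [0.6378, 0.0341, 0.2414]
tool_rot: [2.789, 1.445, -0.002]
ft_force: [-0.8, 0.1, -0.5]
grip_width: 0.299
grip_force: 19.8
```

step_arm:
  targets:
    - [1.5, 2.4, 0, 0, 0, 0, 0.2]
    - [1.5, 2.4, 0, 0, 0, 0, 0.2]
    - [1.0, 1.6, 0, 0, 0, 0, 0.2]
    - [0, 0, 0, 0, 0, 0, 0.2]
    - [0, 0, 0, 0, 0, 0, 0.2]

```text
time: 16.08
position: [0.6771, 0.0986, 0.2412]
tool_rot: [-2.787, -1.449, 0.003]
ft_force: [1.1, 0.5, -1.6]
grip_width: 0.297
grip_force: 19.9
```

```bash
python3 s.py
python3 - <<'E'
from h import *
im,d=ctrl.get_image("side"); np.savez("side3.npz",im=im,d=d); cv2.imwrite("pics/side3.png",cv2.resize(im[110:260,130:290],None,fx=4,fy=4,interpolation=2)[:,:,::-1])
E
```

```text
16.08 tcp [0.6771 0.0986 0.2412] grasp [0.6771 0.0986 0.2599] z [-0.002 -0.    -1.   ] y [ 0.819 -0.574 -0.001] q [ 0.41  0.53 -0.88  1.3   0.4   1.49 -1.05] F [ 1.09  0.46 -1.65] grip 0.297 19.9
tilt about x -0.0
```

View pics/side3.png

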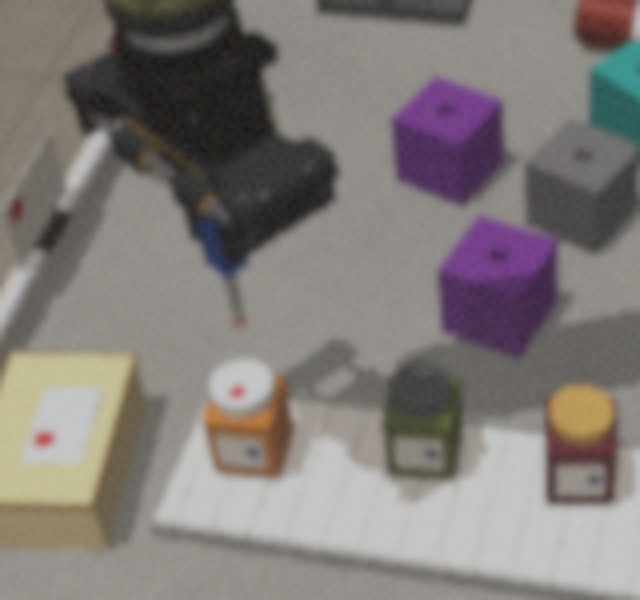

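The side crop shows the thermometer held, with its copper tip at (238,321). The jar stands upright and its red dot is at (237,391). I'll check both by ray casting.

Run:
```python
from h import *
print("dot side",onplane("side",130+237/4-.4,110+391/4-.4,.096).round(4))
print("tip side",onplane("side",130+238/4-.4,110+321/4-.4,.1649+.003).round(4))
im=np.load("side3.npz")["im"]; c=im[200:216,183:197].astype(int); m=(c[...,0]-c[...,1]>45)&(c[...,1]-c[...,2]<25)&(np.arange(16)[:,None]<12)
v,u=np.nonzero(m); wt=(c[...,0]-c[...,1])[m]; print(len(u),onplane("side",183+np.average(u,weights=wt),200+np.average(v,weights=wt),.096).round(4))
im=np.load("top2.npz")["im"]; c=im[146:157,226:240].astype(int); m=(c[...,0]-c[...,1]>35)&(c[...,1]-c[...,2]<40)
v,u=np.nonzero(m); wt=(c[...,0]-c[...,1])[m]; print(len(u),u+226,v+146,onplane("top",226+np.average(u,weights=wt),146+np.average(v,weights=wt),.096).round(4))
```

```text
dot side [0.6863 0.1042 0.096 ]
tip side [0.6762 0.0995 0.1679]
6 [0.6858 0.1048 0.096 ]
13 [231 232 233 231 232 233 234 230 231 232 233 232 233] [150 150 150 151 151 151 151 152 152 152 152 153 153] [0.6876 0.1047 0.096 ]
```

step_arm:
  targets:
    - [0.5, 0.3, 0, 0, 0, 0, 0.2]
    - [0.5, 0.3, -1, 0, 0, 0, 0.2]
    - [0, 0, -2, 0, 0, 0, 0.2]
    - [0, 0, -1.5, 0, 0, 0, 0.2]
    - [0, 0, -1, 0, 0, 0, 0.2]

```text
time: 16.55
position: [0.6874, 0.1007, 0.1854]
tool_rot: [2.79, 1.441, -0.003]
ft_force: [-0.3, -0.1, -1.5]
grip_width: 0.3
grip_force: 19.9
```

step_arm:
  targets:
    - [0, 0, -0.5, 0, 0, 0, 0.2]
    - [0, 0, 0, 0, 0, 0, 0.2]
    - [0, 0, 0, 0, 0, 0, 0.2]
    - [0, 0, 0, 0, 0, 0, 0.2]
    - [0, 0, 0, 0, 0, 0, 0.2]

```text
time: 16.97
position: [0.6886, 0.1022, 0.1843]
tool_rot: [2.788, 1.442, 0.004]
ft_force: [-0.5, -0.1, -0.8]
grip_width: 0.297
grip_force: 19.9
```

```bash
python3 s.py
python3 - <<'E'
from h import *
im,d=ctrl.get_image("side"); t,_=ctrl.get_image("top")
o=np.zeros((500,800,3),np.uint8); o[:400,:400]=cv2.resize(im[165:225,160:220],(400,400),interpolation=2); o[:400,400:]=cv2.resize(t[125:175,205:255],(400,400),interpolation=2)
cv2.imwrite("pics/c4.png",o[:,:,::-1])
E
```

```text
16.97 tcp [0.6886 0.1022 0.1843] grasp [0.6885 0.1023 0.203 ] z [ 0.003 -0.001 -1.   ] y [ 0.816 -0.578  0.003] q [ 0.39  0.58 -0.86  1.35  0.43  1.4  -1.07] F [-0.46 -0.07 -0.77] grip 0.297 19.9
tilt about x -0.1
```

View pics/c4.png

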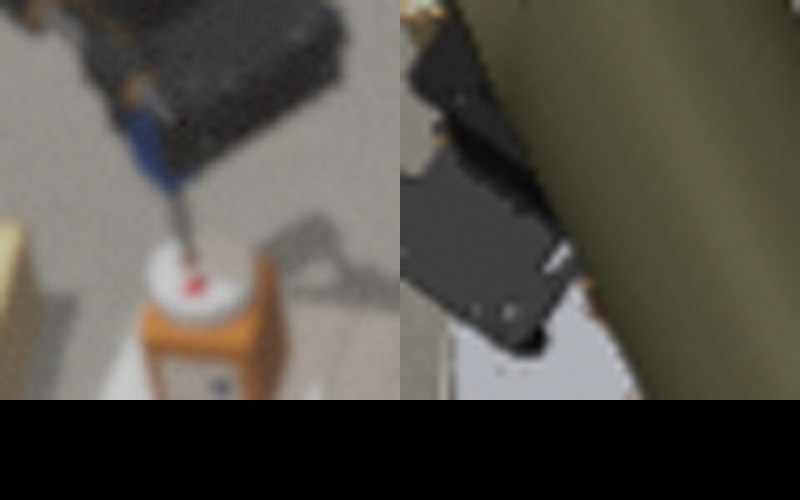

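The copper tip at (190,257) is just above and behind the dot at (196,285). I'll make a small correction and descend.

step_arm:
  targets:
    - [-0.15, 0.2, 0, 0, 0, 0, 0.2]
    - [0, 0, -0.3, 0, 0, 0, 0.2]
    - [0, 0, -0.3, 0, 0, 0, 0.2]
    - [0, 0, 0, 0, 0, 0, 0.2]
    - [0, 0, 0, 0, 0, 0, 0.2]

```text
time: 17.48
position: [0.6863, 0.1038, 0.1766]
tool_rot: [2.788, 1.443, -0.0]
ft_force: [0.2, 0.2, -1.7]
grip_width: 0.301
grip_force: 19.9
```

step_arm:
  targets:
    - [0, 0, 0, 0, 0, 0, 0.2]
    - [0, 0, 0, 0, 0, 0, 0.2]
    - [0, 0, 0, 0, 0, 0, 0.2]
    - [0, 0, 0, 0, 0, 0, 0.2]
    - [0, 0, 0, 0, 0, 0, 0.2]

```text
time: 17.9
position: [0.6865, 0.104, 0.1772]
tool_rot: [2.788, 1.443, 0.001]
ft_force: [0.3, -0.1, -1.0]
grip_width: 0.298
grip_force: 19.9
```

```bash
python3 s.py
python3 - <<'E'
from h import *
im,d=ctrl.get_image("side"); np.savez("side5.npz",im=im)
cv2.imwrite("pics/c5.png",cv2.resize(im[185:225,170:210],(560,560),interpolation=2)[:,:,::-1])
E
```

```text
17.9 tcp [0.6865 0.104  0.1772] grasp [0.6865 0.104  0.1959] z [ 0.002 -0.001 -1.   ] y [ 0.816 -0.578  0.002] q [ 0.39  0.58 -0.86  1.36  0.44  1.39 -1.08] F [ 0.26 -0.1  -1.  ] grip 0.298 19.9
tilt about x -0.1
```

View pics/c5.png

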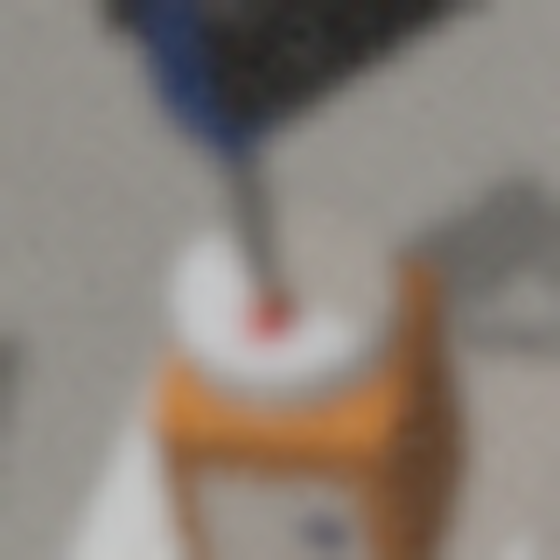

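The tip at about (270,300) is nearly on the dot at (267,320), with roughly 5 mm left to go. Pressing.

step_arm:
  targets:
    - [0, 0, -0.2, 0, 0, 0, 0.2]
    - [0, 0, -0.2, 0, 0, 0, 0.2]
    - [0, 0, -0.2, 0, 0, 0, 0.2]
    - [0, 0, -0.2, 0, 0, 0, 0.2]
    - [0, 0, 0, 0, 0, 0, 0.2]

```text
time: 18.37
position: [0.6866, 0.104, 0.1688]
tool_rot: [2.788, 1.443, 0.001]
ft_force: [-0.4, 0.9, 1.1]
grip_width: 0.294
grip_force: 19.9
```

step_arm:
  targets:
    - [0, 0, 0, 0, 0, 0, 0.2]
    - [0, 0, 0, 0, 0, 0, 0.2]
    - [0, 0, 0, 0, 0, 0, 0.2]
    - [0, 0, 0, 0, 0, 0, 0.2]
    - [0, 0, 0, 0, 0, 0, 0.2]

```text
time: 18.78
position: [0.6865, 0.104, 0.1692]
tool_rot: [2.788, 1.443, 0.001]
ft_force: [-0.0, -0.7, 0.1]
grip_width: 0.296
grip_force: 19.9
```

```bash
python3 s.py
```

```text
18.78 tcp [0.6865 0.104  0.1692] grasp [0.6865 0.104  0.1879] z [ 0.002 -0.002 -1.   ] y [ 0.816 -0.578  0.002] q [ 0.39  0.58 -0.86  1.37  0.44  1.38 -1.08] F [-0.02 -0.7   0.06] grip 0.296 19.9
tilt about x -0.1
```

step_arm:
  targets:
    - [0, 0, -0.2, 0, 0, 0, 0.2]
    - [0, 0, -0.2, 0, 0, 0, 0.2]
    - [0, 0, 0, 0, 0, 0, 0.2]
    - [0, 0, 0, 0, 0, 0, 0.2]
    - [0, 0, 0, 0, 0, 0, 0.2]

```text
time: 19.2
position: [0.6865, 0.104, 0.1652]
tool_rot: [2.788, 1.443, 0.001]
ft_force: [-0.3, 0.2, 2.6]
grip_width: 0.3
grip_force: 19.9
```

step_arm:
  targets:
    - [0, 0, 0, 0, 0, 0, 0.2]
    - [0, 0, 0, 0, 0, 0, 0.2]
    - [0, 0, 0, 0, 0, 0, 0.2]
    - [0, 0, 0, 0, 0, 0, 0.2]
    - [0, 0, 0, 0, 0, 0, 0.2]

```text
time: 19.62
position: [0.6866, 0.104, 0.1651]
tool_rot: [2.788, 1.443, 0.001]
ft_force: [-0.1, -0.5, 1.7]
grip_width: 0.3
grip_force: 19.9
```

step_arm:
  targets:
    - [0, 0, 0, 0, 0, 0, 0.2]
    - [0, 0, 0, 0, 0, 0, 0.2]
    - [0, 0, 0, 0, 0, 0, 0.2]
    - [0, 0, 0, 0, 0, 0, 0.2]
    - [0, 0, 0, 0, 0, 0, 0.2]

```text
time: 20.03
position: [0.6865, 0.104, 0.1651]
tool_rot: [2.788, 1.443, 0.001]
ft_force: [-0.3, -0.4, 1.6]
grip_width: 0.299
grip_force: 19.9
```

```bash
python3 s.py
python3 - <<'E'
from h import *
f=[]
for i in range(12):
    im,d=ctrl.get_image("side"); f.append(ctrl.get_state()["ft_force"])
print(np.mean(f,0).round(2),np.std(f,0).round(2)); print(ctrl.get_state()["position"])
cv2.imwrite("pics/c6.png",cv2.resize(im[175:235,160:220],(560,560),interpolation=2)[:,:,::-1])
E
```

```text
20.03 tcp [0.6865 0.104  0.1651] grasp [0.6865 0.1041 0.1838] z [ 0.002 -0.002 -1.   ] y [ 0.816 -0.577  0.002] q [ 0.39  0.59 -0.86  1.38  0.44  1.37 -1.08] F [-0.35 -0.37  1.55] grip 0.299 19.9
tilt about x -0.1
[ 0.07 -0.25  1.9 ] [0.42 0.38 0.65]
[0.68653278 0.10401634 0.16511092]
```

View pics/c6.png

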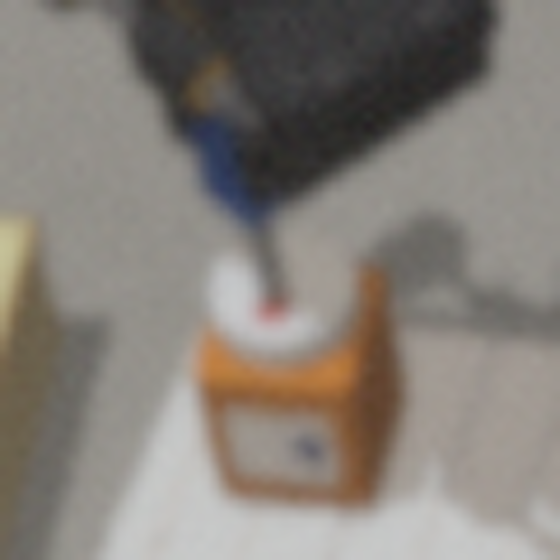

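The tip sits on the dot at (271,310) and the jar is upright. The net force is about 2.8 N, or roughly 7 mm of travel, which is halfway. Handing in.

```bash
python3 -c "
from bench import ctrl
print(ctrl.close_job())"
```

```text
the job is handed in; nothing more can be done
None
```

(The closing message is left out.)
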